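Stage the hinge pins and hold the lid hinge lined up

ROBOT

A 6-joint arm with a two-finger parallel gripper is mounted at the origin on the work surface. World frame = base frame: x ahead of the robot, y to its left, z up, the work surface at z = 0. Lengths are in m, angles in rad, forces in N, time in s.
With the tool pointing down it reaches from about 0.3 to 0.75 m from the base axis. Payload 8.5 kg.
Tool frame: the origin (TCP) lies midway between the tips of the shut fingers; the grasp point (between the pads) lies 19 mm behind it; z points along the fingers, y is the line along which they close (so a half turn about z gives the same grasp; the last joint's range is limited). The gripper opens to 85 mm and grips with 20 to 120 N. Pads are 22 mm wide; open, the fingers measure 114 mm over their backs; the gripper's body (76 mm by 85 mm) begins 54 mm behind the grasp point. The pads swing forward as they close: fully open they stand 13 mm farther back than shut.
Start: joints at [1.008, 0.381, 1.297, -0, 1.464, -0.215], TCP at [0.187, 0.517, 0.231] pointing down, gripper open.
Joint ranges: [-3.11, 3.11], [-0.89, 2.33], [0.22, 2.48], [-1.42, 4.56], [0.17, 2.85], [-2.88, 2.88]. Speed limits (rad/s): [2.39, 2.39, 3.14, 3.14, 3.14, 3.14].

INTERFACE

Orientations are given as a rotation vector (axis times angle).
In Python, from cell import arm gives the robot as it stands. The module is installed in compiled form; this text tells all that it offers.
- The arm moves only by the tool move_arm, never from a script. Its argument "rows" is a list of rows, each an object with "dp": the shift along the tool's x, y, z in m, a list of three; "turn": the turn, a rotation vector about the tool's x, y, z in rad, a list of three; "gripper": the gripper command: -1 is shut, 1 is fully open, values between are in proportion. In form: [{"dp": [dx, dy, dz], "turn": [wx, wy, wz], "gripper": gripper}, ...]. A call has 1 to 20 rows; each row shifts and turns the commanded pose from where the row before left it, along the tool's axes as they then stand; what a row does not reach is not made up. A row lasts 1/8 s, in which the tool goes at most 62.5 mm and 10.7 degrees, less where a joint would pass 70% of its speed; a pose out of reach is approached as far as the arm can. A call is refused whole if a number of a shift passes 0.0625 or a number of a turn 0.188, either way. A call with a gripper value outside its range is refused whole. The fingers move at their own pace and stop on an object; "newtons" is the grip in N (left out, the last holds). Time passes only in rows, so rows that do not move let the fingers close. It gives the time, the measured TCP pose, the force, the opening and the grip force at its end, in the units of the state.
- arm.sense(): the state, without advancing time (a new reading comes with each control period).
- arm.grab_frame(name): name is "side" or "top" or "wrist"; returns a dict with "color" (480x640x3 uint8, red, green, blue), "fov_y" (degrees; the focal length in pixels is half the picture's height over the tangent of half this angle, whatever the lens; pixels are square), "cx", "cy" (the principal point, pixels), "world_to_cam" (4x4, takes a point from world to camera coordinates). Camera axes: x right, y up, looking along -z (the intrinsics and any distortion apply to the point x, -y, -z); pixel columns grow to the right and rows downward; lengths in m; the calibration is good to about 2 mm. A picture is of the moment at which its call begins. There is no depth.
- arm.finish_job(): hands the job in; it is judged then, once.
The state is a dict: "time_s": time; "joint_positions": joint angles; "joint_vel": joint speeds; "tau": joint torques, N m; "tcp_pos": TCP position; "ee_rot": TCP orientation; "force": force on the tool from outside, world axes, zero at the start; "ft_torque": the same for the moment, N m; "finger_gap": finger opening in m; "grip_force": force on a finger pad.
Only numpy, scipy, OpenCV 4.12 (cv2) and the standard library are available. Lean on these libraries where they do the work, as an engineer would, in place of code of your own. Each camera call takes 0.05 s, during which the arm holds its last target. There are 200 camera calls.

TASK

Get the shield-lid hinge ready for pinning: first stand the long pin in pocket 1 (one dot) of the white pin block, then the short pin in pocket 2 (two dots), each fully down and let go, and leave pocket 3 empty. Then pick up the hinge leaf that has a single middle knuckle, bring that knuckle down between the two knuckles of the jamb so that the bores line up for a pin, leaf level and pointing away from the jamb block, and finish while holding it there still in the gripper, clear of the jamb; leave the two-knuckle leaf, the white V-holder and the screwdriver where they are.

Things in the scene. Friction and masses are not known exactly. Their poses are not given: they have to be found in the camera images.
- long_pin: Long steel quick-release pin, standing upright on the bench at the start, 85 mm tall: shank 12 mm diameter and 67 long, foot slightly chamfered, then a round head 20 mm diameter and 18 tall. 80 g. Origin at the centre of its foot, z up along it.
- short_pin: Short steel quick-release pin, standing upright likewise, 60 mm tall: shank 12 mm diameter and 42 long, then the same head, 20 mm diameter and 18 tall. 60 g. Origin at the centre of its foot, z up along it.
- pin_block: White plastic block fixed to the bench, 66 (x) x 136 (y) x 32 mm high, with a row along y of three round pockets 16 mm in diameter, 25 deep, 42 apart, each beside black dots that give its number. Origin at the centre of its underside, z up.
- pocket1 (a point): Centre of the mouth of pocket 1 (one dot), on the block's top, at the block's +y end; axes as the block's. A pin fully home has its foot 25 mm below.
- pocket2 (a point): Centre of the mouth of pocket 2 (two dots), the middle one.
- pocket3 (a point): Centre of the mouth of pocket 3 (three dots), at the block's -y end. It stays empty.
- leaf: The hinge leaf with one middle knuckle. Aluminium, 220 g, lying flat. Plate 60 wide (y), 90 long (x from -26 to 64), 8 thick; upright grip fin 14 thick (y), 40 long (x, centred), top 52 mm above the underside, near the centre of mass. Origin on the underside below the fin's centre, z up, x pointing away from the knuckle, y along the bore.
- leaf_eye (a point): Centre of that leaf's knuckle bore: 50 mm behind the leaf's origin (x = -50, y = 0, z = +16 mm in the leaf's frame); axes as the leaf's. The knuckle is 32 mm in diameter and 24 long (y), with an 18 mm bore along y; a 24 mm wide neck joins it to the plate.
- twin_leaf: The other hinge leaf, which does not fit: two knuckles, 70 mm over both, with a 34 mm gap. Aluminium, 220 g, lying flat. Plate 60 wide (y), 90 long (x from -26 to 64), 8 thick; upright grip fin 14 thick (y), 40 long (x, centred), top 52 mm above the underside, near the centre of mass. Same origin and axes as the single-knuckle leaf. Leave it alone.
- jamb: Jamb fixed to the bench: upright aluminium block 30 (x) x 84 (y) mm, top 110 mm above the bench, on a 120 mm wide foot plate. Near the top two knuckles, 32 mm in diameter, 18 long, bore 18, stand out of its +x side with a 34 mm gap between them, open above and in front. Origin on the bench under the block's centre, z up, y along the bore.
- jamb_eye (a point): Middle of the gap between the jamb's knuckles, on their bore axis: x = 41, y = 0, z = 95 mm in the jamb's frame, axes as the jamb's; the face behind the gap is 21 mm from the axis. Lined up, the leaf's bore centre lies here with leaf x and y along jamb x and y, so the leaf's origin is 91 mm in front (+x) of the jamb's origin, 79 mm above the bench.
- v_holder: Bystander: white plastic stand, 80 x 70 mm foot, 90 mm tall, with a V on top. Origin at the centre of its underside.
- screwdriver: Bystander: screwdriver about 170 mm long, lying on the bench. Origin in the tool's middle, on the bench.
There are look-alikes about, which are no part of the job. What is shaped like the long_pin but black or brown is not meant.

How it is judged:
By the outcome, as a careful person would: the job done as asked, in the order asked, and still so for the second after the job is handed in, while the arm keeps its last pose, push and grip.
It also fails if it takes over 61 s, if anything falls off the work surface, if the arm or the gripper's body presses on something with over 40 N, if the wrist force passes 120 N, or if a joint passes its speed limit or range.

## Working session

There is one attempt and no reset: what is moved stays moved. The work goes in short steps, Python scripts to look and compute and a tool call to move; the robot and the scene stay as the last step left them, time stands still between calls to the robot, and variables do not carry over. Pictures are saved under pics/ and viewed, at most 10 in all, crops included, and the job is handed in when it is done.

Besides the shell and the picture viewer there is one more tool, called after ">>>" as name(argument=value, ...), one argument or row to a line, values as JSON. move_arm: Moves the arm, as the interface text tells. Its arguments: {"type":"object","properties":{"rows":{"type":"array"},"newtons":{"type":"number"}},"required":["rows"]}

```bash
mkdir -p pics
cat > h.py <<'E'
import numpy as np, cv2, pickle
from cell import arm
def grab(n,tag):
    f=arm.grab_frame(n); pickle.dump(f,open(f'{n}_{tag}.pkl','wb'))
    return f
def load(n,tag): return pickle.load(open(f'{n}_{tag}.pkl','rb'))
def ray(f,u,v):
    F=240/np.tan(np.radians(f['fov_y'])/2)
    T=np.array(f['world_to_cam']); d=np.array([(u-f['cx'])/F,-(v-f['cy'])/F,-1])
    R=T[:3,:3]; return -R.T@T[:3,3], R.T@d
def atz(f,u,v,z):
    o,d=ray(f,u,v); return o+d*(z-o[2])/d[2]
def proj(f,p):
    F=240/np.tan(np.radians(f['fov_y'])/2)
    T=np.array(f['world_to_cam']); c=T[:3,:3]@p+T[:3,3]
    return np.array([f['cx']-F*c[0]/c[2], f['cy']+F*c[1]/c[2]])
def tri(*fs):
    A=np.zeros((3,3));b=np.zeros(3)
    for f,u,v in fs:
        o,d=ray(f,u,v); d/=np.linalg.norm(d); M=np.eye(3)-np.outer(d,d); A+=M;b+=M@o
    return np.linalg.solve(A,b)
def save(f,name,box=None,s=1):
    im=f['color'][:,:,::-1]
    if box: im=im[box[1]:box[3],box[0]:box[2]]
    cv2.imwrite('pics/'+name,cv2.resize(im,None,fx=s,fy=s,interpolation=cv2.INTER_CUBIC))
E
python3 - <<'E'
from h import *
for n in ('top','side'):
    f=grab(n,'0'); save(f,n+'0.png',s=1.25); print(n,{k:v for k,v in f.items() if k!='color'})
print(arm.sense())
E
```

```text
top {'fov_y': 56.4423175278475, 'cx': 319.5170994408386, 'cy': 241.03330779663847, 'world_to_cam': array([[-5.39080072e-02, -9.98545406e-01, -9.99037307e-04,
         1.18744934e-02],
       [ 9.72555771e-01, -5.27316441e-02,  2.26615633e-01,
        -5.76224964e-01],
       [-2.26338680e-01,  1.12447777e-02,  9.73983756e-01,
        -9.07793469e-01],
       [ 0.00000000e+00,  0.00000000e+00,  0.00000000e+00,
         1.00000000e+00]])}
side {'fov_y': 47.242223247045416, 'cx': 312.14833621446996, 'cy': 232.89398818368736, 'world_to_cam': array([[ 0.91790754, -0.39663439, -0.01126582, -0.52844185],
       [ 0.26233635,  0.58531859,  0.76719084, -0.19570392],
       [-0.29770017, -0.70716569,  0.64131996, -1.21540988],
       [ 0.        ,  0.        ,  0.        ,  1.        ]])}
{'time_s': 0.1, 'joint_positions': array([ 1.00770583e+00,  3.81122212e-01,  1.29813261e+00,  8.46875607e-06,
        1.46358537e+00, -2.15294002e-01]), 'joint_vel': array([ 3.08560510e-05, -5.85736379e-04, -2.30676050e-03, -1.17744560e-03,
       -1.23610880e-03,  1.65782900e-03]), 'tau': array([ 5.29155353e-03, -4.49213898e+01, -2.31655329e+01,  3.94823724e-05,
        3.65134169e-03,  3.11178019e-05]), 'tcp_pos': array([0.18731703, 0.51685675, 0.23079462]), 'ee_rot': array([-5.43486195e-01, -3.09373575e+00,  1.80779025e-03]), 'force': array([ 0.00888667, -0.07252066, -0.64715848]), 'ft_torque': array([ 0.03810058,  0.00351952, -0.01215166]), 'grip_force': 0.0, 'finger_gap': 0.08517258716807523}
```

View pics/top0.png

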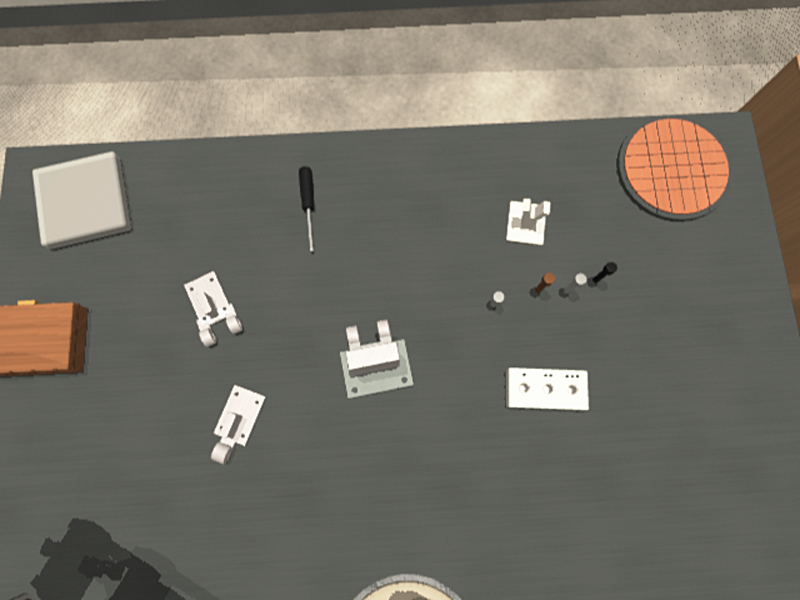

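View pics/side0.png

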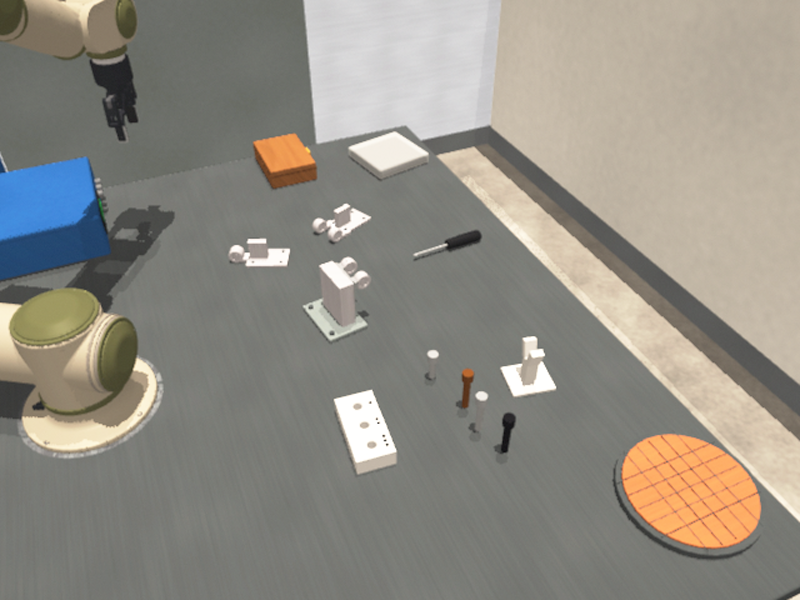

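Candidates for long_pin (800-px pictures, top/side): steel short one at (499,298)/(433,355), brown at (548,279)/(467,376), steel tall one at (580,280)/(481,398), and black at (610,268)/(508,420). The tall steel one fits the description. For the leaf, (237,415) has a single knuckle and (212,308) is the twin. I'll check with enlarged crops.

Run:
```python
from h import *
t,s=load('top','0'),load('side','0')
def crop(f,x,y,w,h,k):
    im=cv2.resize(f['color'][y:y+h,x:x+w,::-1],None,fx=k,fy=k,interpolation=cv2.INTER_CUBIC)
    for i in range(0,w,10):
        cv2.line(im,(i*k,0),(i*k,6 if (x+i)%50 else 14),(0,0,255),1)
    for i in range(0,h,10):
        cv2.line(im,(0,i*k),(6 if (y+i)%50 else 14,i*k),(0,0,255),1)
    return im
# pins/block: ticks each 10 px
a=crop(t,380,200,133,150,4)[:, :]
a=crop(t,380,200,100,75,4); b=crop(t,395,285,100,75,4)
c=crop(s,325,270,100,75,4); d=crop(s,250,300,100,75,4)
cv2.imwrite('pics/c1.png',np.vstack([np.hstack([a,b]),np.hstack([c,d])]))
a=crop(t,150,300,100,75,4); b=crop(t,255,250,100,75,4)
c=crop(s,170,165,100,75,4); d=crop(s,230,200,100,75,4)
cv2.imwrite('pics/c2.png',np.vstack([np.hstack([a,b]),np.hstack([c,d])]))
```

```text
(no output)
```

View pics/c1.png

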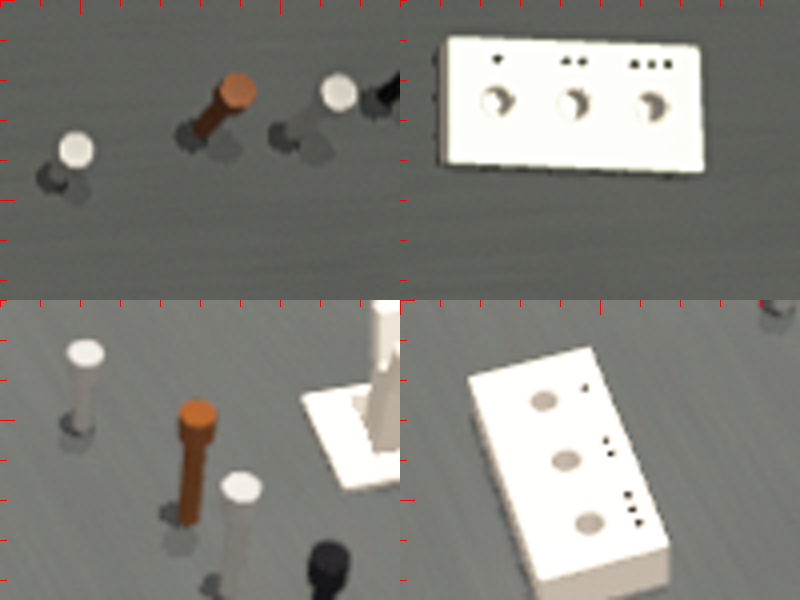

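View pics/c2.png

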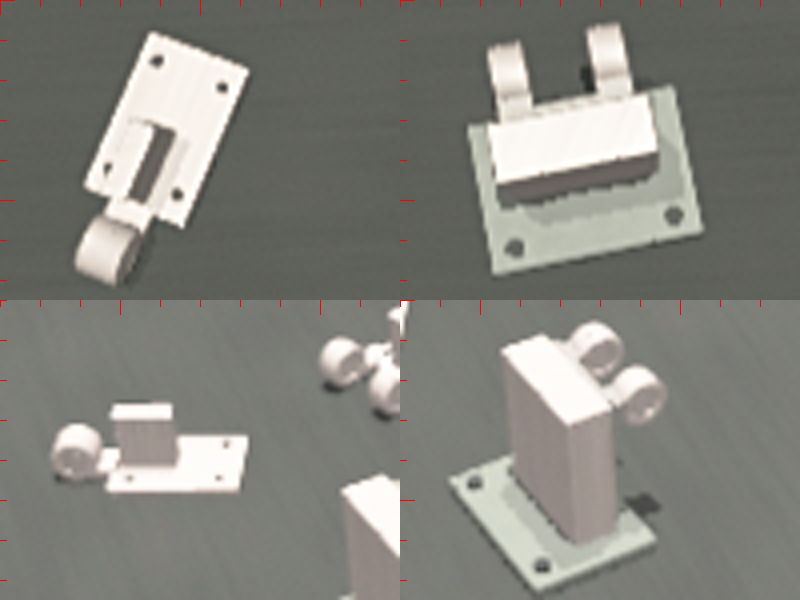

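c1 shows the chosen tall steel pin, the shorter steel pin, and the dots 1–3. c2 shows the single-knuckle leaf and the jamb. Now I'll fit the poses.

Run:
```python
from h import *
from scipy.optimize import least_squares
t,s=load('top','0'),load('side','0')
def px(f,ox,oy,l): return [(f,ox+u/4,oy+v/4) for u,v in l]
for n,zt,a,b in (('short',.06,(76,149),(85,53)),('long',.085,(339,92),(241,187))):
    A=px(t,380,200,[a])[0];B=px(s,325,270,[b])[0]
    print(n,tri(A,B),atz(*A,zt),atz(*B,zt))
def fit(pts,z0,x0):
    # pts: (local xyz, (f,u,v)); unknown x,y,yaw + per view px offsets not used
    def r(q):
        c,sn=np.cos(q[2]),np.sin(q[2]);o=[]
        for p,(f,u,v) in pts:
            w=np.array([q[0]+c*p[0]-sn*p[1],q[1]+sn*p[0]+c*p[1],p[2]+z0])
            o+=list(proj(f,w)-[u,v])
        return np.array(o)
    q=least_squares(r,x0,loss='soft_l1').x
    return q,np.round(r(q).reshape(-1,2),1).tolist()
# top view: image up = +x, image left = +y
L=[(.033,.068,.032),(.033,-.068,.032),(-.033,-.068,.032),(-.033,.068,.032)]
P=[(0,.042,.032),(0,0,.032),(0,-.042,.032)]
T=px(t,395,285,[(48,36),(298,46),(304,172),(47,163)])
S=px(s,250,300,[(192,47),(267,243),(138,281),(70,77),(144,100),(166,160),(190,223)])
pts=list(zip(L,T))+list(zip(L+P,S))
q,r=fit(pts,0,[.4,-.2,0]);print('block',q,r)
for p in P: print(' pocket',q[:2]+np.array([[np.cos(q[2]),-np.sin(q[2])],[np.sin(q[2]),np.cos(q[2])]])@p[:2])
L=[(.015,.042,.11),(.015,-.042,.11),(-.015,-.042,.11),(-.015,.042,.11)]
pts=list(zip(L,px(t,255,250,[(87,123),(245,95),(258,151),(97,184)])))+list(zip(L,px(s,230,200,[(147,35),(212,105),(166,121),(102,48)])))
print('jamb',fit(pts,0,[.45,.05,.1]))
L=[(.064,.03,.008),(.064,-.03,.008),(-.026,-.03,.008),(-.026,.03,.008)]
pts=list(zip(L,px(t,150,300,[(152,31),(249,68),(184,228),(85,187)])))+list(zip(L[:3],px(s,170,165,[(178,136),(248,136),(240,190)])))[1:]
print('leaf',fit(pts,0,[.4,.25,-.4]))
```

```text
short [ 0.57545923 -0.19360477  0.06156045] [ 0.57652368 -0.19408649  0.06      ] [ 0.57543807 -0.19224418  0.06      ]
long [ 0.59340602 -0.33270177  0.08700187] [ 0.59453398 -0.33359374  0.085     ] [ 0.5937472  -0.33122896  0.085     ]
block [ 0.41380012 -0.26886102 -0.09854347] [[-0.2, 0.5], [-0.6, 0.7], [-1.1, -0.1], [0.0, -0.7], [-0.5, 0.7], [0.4, 0.9], [0.4, 0.0], [0.4, 0.5], [0.0, -0.0], [0.1, -0.1], [-0.1, -0.1]]
 pocket [ 0.41793225 -0.22706478]
 pocket [ 0.41380012 -0.26886102]
 pocket [ 0.40966799 -0.31065725]
jamb (array([0.47794224, 0.03022223, 0.13464403]), [[-0.6, 0.3], [0.5, -0.4], [-0.0, -0.0], [-0.6, -0.5], [-0.3, -0.3], [-0.0, 0.7], [0.1, 1.0], [-0.1, 0.5]])
leaf (array([ 0.38268563,  0.27989781, -0.3928776 ]), [[-0.6, -0.3], [-0.0, -0.5], [0.4, -1.1], [-0.1, -0.3], [-1.8, 13.2], [-32.7, 0.3]])
```

```bash
cat >> h.py <<'E'
from scipy.spatial.transform import Rotation as Ro
def plan(x,y,z,psi):
    """psi: world angle of tool y (mod pi). prints turn total then shift in tool axes after turn"""
    st=arm.sense(); R=Ro.from_rotvec(st['ee_rot']); M=R.as_matrix()
    p0=np.arctan2(M[1,1],M[0,1]); d=(psi-p0+np.pi/2)%np.pi-np.pi/2
    ps=p0+d; yv=np.array([np.cos(ps),np.sin(ps),0]); zv=np.array([0,0,-1.]); xv=np.cross(yv,zv)
    W=np.c_[xv,yv,zv]; turn=(R.inv()*Ro.from_matrix(W)).as_rotvec()
    dp=W.T@(np.array([x,y,z])-st['tcp_pos'])
    print('t',st['time_s'],'tcp',st['tcp_pos'].round(4),'turn',turn.round(3),'dp',dp.round(4),'rows>=',np.ceil(np.abs(dp).max()/.0625),'j6',st['joint_positions'][5].round(2),'F',st['force'].round(1),'gap',st['finger_gap'].round(4))
E
python3 -c "
from h import *
plan(.56,-.30,.23,-.0985)"
```

```text
Traceback (most recent call last):
  File "h.py", line 34, in plan
    print('t',st['time_s'],'tcp',st['tcp_pos'].round(4),'turn',turn.round(3),'dp',dp.round(4),'rows>=',np.ceil(np.abs(dp).max()/.0625),'j6',st['joint_positions'][5].round(2),'F',st['force'].round(1),'gap',st['finger_gap'].round(4))
                                                                                                                                                                                                             ^^^^^^^^^^^^^^^^^^^^^^
AttributeError: 'float' object has no attribute 'round'
```

```bash
sed -i "s/st\['finger_gap'\].round(4)/round(float(st['finger_gap']),4)/" h.py
python3 -c "
from h import *
plan(.56,-.30,.23,-.0985)"
```

```text
t 0.1 tcp [0.1873 0.5169 0.2308] turn [-1.000e-03  1.000e-03  1.321e+00] dp [-0.7762  0.4512  0.0008] rows>= 13.0 j6 -0.22 F [ 0.  -0.1 -0.6] gap 0.0852
```

>>> move_arm(
  rows=[
    {"dp": [0, 0, 0], "turn": [0, 0, 0.165], "gripper": 1},
    {"dp": [0, 0, 0], "turn": [0, 0, 0.165], "gripper": 1},
    {"dp": [0, 0, 0], "turn": [0, 0, 0.165], "gripper": 1},
    {"dp": [0, 0, 0], "turn": [0, 0, 0.165], "gripper": 1},
    {"dp": [0, 0, 0], "turn": [0, 0, 0.165], "gripper": 1},
    {"dp": [0, 0, 0], "turn": [0, 0, 0.165], "gripper": 1},
    {"dp": [0, 0, 0], "turn": [0, 0, 0.165], "gripper": 1},
    {"dp": [0, 0, 0], "turn": [0, 0, 0.165], "gripper": 1},
    {"dp": [-0.0517, 0.03, 0], "turn": [0, 0, 0], "gripper": 1},
    {"dp": [-0.0517, 0.03, 0], "turn": [0, 0, 0], "gripper": 1},
    {"dp": [-0.0517, 0.03, 0], "turn": [0, 0, 0], "gripper": 1},
    {"dp": [-0.0517, 0.03, 0], "turn": [0, 0, 0], "gripper": 1},
    {"dp": [-0.0517, 0.03, 0], "turn": [0, 0, 0], "gripper": 1},
    {"dp": [-0.0517, 0.03, 0], "turn": [0, 0, 0], "gripper": 1},
    {"dp": [-0.0517, 0.03, 0], "turn": [0, 0, 0], "gripper": 1},
    {"dp": [-0.0517, 0.03, 0], "turn": [0, 0, 0], "gripper": 1},
  ],
)

```text
time_s: 2.1
tcp_pos: [0.3866, 0.0802, 0.2313]
ee_rot: [-2.327, -2.111, -0.0]
force: [1.7, 0.8, 0.7]
finger_gap: 0.0856
grip_force: 0.0
```

>>> move_arm(
  rows=[
    {"dp": [-0.0517, 0.03, 0], "turn": [0, 0, 0], "gripper": 1},
    {"dp": [-0.0517, 0.03, 0], "turn": [0, 0, 0], "gripper": 1},
    {"dp": [-0.0517, 0.03, 0], "turn": [0, 0, 0], "gripper": 1},
    {"dp": [-0.0517, 0.03, 0], "turn": [0, 0, 0], "gripper": 1},
    {"dp": [-0.0517, 0.03, 0], "turn": [0, 0, 0], "gripper": 1},
    {"dp": [-0.0517, 0.03, 0], "turn": [0, 0, 0], "gripper": 1},
    {"dp": [-0.0517, 0.03, 0], "turn": [0, 0, 0], "gripper": 1},
  ],
)

```text
time_s: 2.98
tcp_pos: [0.5607, -0.3002, 0.2309]
ee_rot: [-2.326, -2.11, -0.0]
force: [0.0, 1.0, 0.6]
finger_gap: 0.0855
grip_force: 0.0
```

```bash
python3 -c "
from h import *
f=grab('wrist','1'); save(f,'w1.png',s=1.25); print(f['world_to_cam'],f['fov_y'],f['cx'],f['cy'])
for n,p in dict(short=(.5755,-.1936,.06),long=(.594,-.333,.085),p1=(.4179,-.2271,.032),p2=(.4138,-.2689,.032),p3=(.4097,-.3107,.032)).items(): print(n,proj(f,np.array(p))*1.25)
plan(.594,-.333,.13,-.0985)"
```

```text
[[ 9.95289387e-01 -9.69437437e-02 -9.72492421e-04 -5.87350928e-01]
 [ 9.15579503e-02  9.43198923e-01 -3.19363324e-01  2.72149357e-01]
 [ 3.18775300e-02  3.17769888e-01  9.47631849e-01 -3.02072793e-01]
 [ 0.00000000e+00  0.00000000e+00  0.00000000e+00  1.00000000e+00]] 67.5690782709804 321.97239858362536 242.08418080242103
short [408.91504054 111.24341261]
long [454.87995928 323.97245928]
p1 [199.78101782 185.97162099]
p2 [207.64702237 242.39834836]
p3 [214.92262542 294.58983489]
t 3.025 tcp [ 0.5619 -0.3063  0.2291] turn [-0.001  0.001 -0.003] dp [-0.0234  0.0346  0.0991] rows>= 2.0 j6 -0.58 F [-6.  -2.  -3.3] gap 0.0849
```

View pics/w1.png

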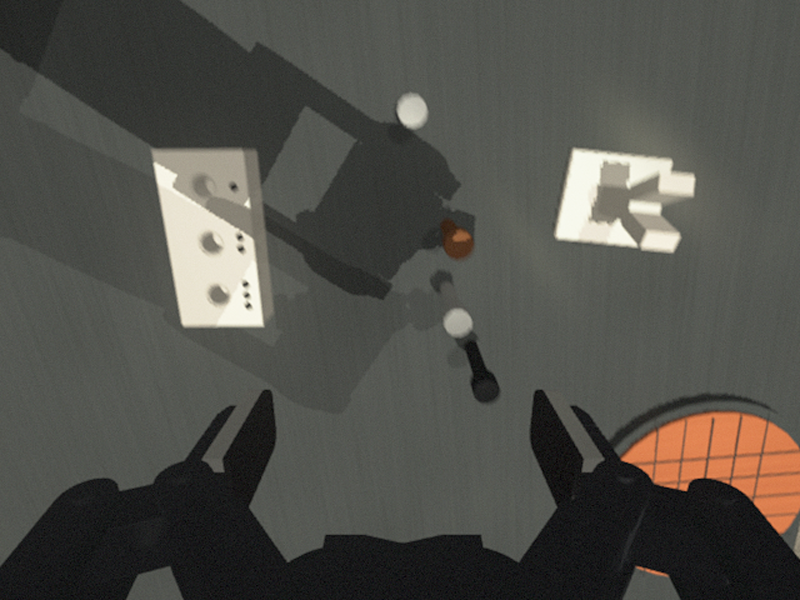

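The wrist view shows the short pin at (412,111), the long pin at (458,323) and the pockets at (204,186), (212,242) and (218,294). All are within 4 px of my predictions. The brown and black pins are at (457,240) and (485,387). I'll go over the long pin.

>>> move_arm(
  rows=[
    {"dp": [-0.015, 0.018, 0.03], "turn": [0, 0, 0], "gripper": 1},
    {"dp": [-0.015, 0.018, 0.04], "turn": [0, 0, 0], "gripper": 1},
    {"dp": [0, 0, 0.03], "turn": [0, 0, 0], "gripper": 1},
    {"dp": [0, 0, 0], "turn": [0, 0, 0], "gripper": 1},
    {"dp": [0, 0, 0], "turn": [0, 0, 0], "gripper": 1},
  ],
)

```text
time_s: 3.65
tcp_pos: [0.5935, -0.3319, 0.1329]
ee_rot: [2.325, 2.11, 0.001]
force: [-1.2, 0.3, 0.6]
finger_gap: 0.0857
grip_force: 0.0
```

```bash
python3 -c "
from h import *
plan(.5945,-.333,.057,-.0985)
f=grab('wrist','2')
print(proj(f,np.array((.594,-.333,.085))))
im=f['color'];save(f,'w2.png')
g=cv2.cvtColor(im,cv2.COLOR_RGB2GRAY);n,l,s,c=cv2.connectedComponentsWithStats((g[:330]>150).astype(np.uint8))
print([(s[i].tolist(),c[i].round(1).tolist()) for i in range(1,n) if s[i][4]>60])
plan(.5945,-.333,.057,-.0985)"
```

```text
t 3.65 tcp [ 0.5935 -0.3319  0.1329] turn [0.002 0.001 0.002] dp [-0.001   0.0011  0.0759] rows>= 2.0 j6 -0.59 F [-1.2  0.3  0.6] gap 0.0857
[322.08406585 275.15672104]
[([245, 0, 37, 31, 934], [263.0, 13.0]), ([0, 67, 117, 205, 16001], [49.6, 174.1]), ([440, 72, 178, 113, 12129], [520.4, 127.1])]
t 3.7 tcp [ 0.5936 -0.332   0.1333] turn [0.002 0.002 0.002] dp [-0.0009  0.001   0.0763] rows>= 2.0 j6 -0.59 F [-1.5  0.3 -0.2] gap 0.0853
```

>>> move_arm(
  rows=[
    {"dp": [-0.001, 0.001, 0.026], "turn": [0, 0, 0], "gripper": 1},
    {"dp": [0, 0, 0.026], "turn": [0, 0, 0], "gripper": 1},
    {"dp": [0, 0, 0.024], "turn": [0, 0, 0], "gripper": 1},
    {"dp": [0, 0, 0], "turn": [0, 0, 0], "gripper": -0.3},
    {"dp": [0, 0, 0], "turn": [0, 0, 0], "gripper": -0.6},
    {"dp": [0, 0, 0], "turn": [0, 0, 0], "gripper": -1},
    {"dp": [0, 0, 0], "turn": [0, 0, 0], "gripper": -1},
    {"dp": [0, 0, 0], "turn": [0, 0, 0], "gripper": -1},
  ],
  newtons=40,
)

```text
time_s: 4.7
tcp_pos: [0.5945, -0.3332, 0.0566]
ee_rot: [2.325, 2.11, 0.0]
force: [-0.7, 0.8, 5.6]
finger_gap: 0.0186
grip_force: 39.1
```

```bash
python3 -c "
from h import *
plan(.418,-.2271,.13,-.0985)
f=grab('wrist','3');save(f,'w3.png')"
```

```text
t 4.7 tcp [ 0.5945 -0.3332  0.0566] turn [0.002 0.001 0.002] dp [ 0.0882 -0.186  -0.0734] rows>= 3.0 j6 -0.59 F [-0.7  0.8  5.6] gap 0.0186
```

>>> move_arm(
  rows=[
    {"dp": [0, 0, -0.03], "turn": [0, 0, 0], "gripper": -1},
    {"dp": [0, 0, -0.04], "turn": [0, 0, 0], "gripper": -1},
    {"dp": [0, 0, -0.03], "turn": [0, 0, 0], "gripper": -1},
    {"dp": [0.018, -0.038, 0], "turn": [0, 0, 0], "gripper": -1},
    {"dp": [0.022, -0.046, 0], "turn": [0, 0, 0], "gripper": -1},
    {"dp": [0.022, -0.046, 0.01], "turn": [0, 0, 0], "gripper": -1},
    {"dp": [0.018, -0.038, 0.02], "turn": [0, 0, 0], "gripper": -1},
    {"dp": [0.0082, -0.018, 0.016], "turn": [0, 0, 0], "gripper": -1},
    {"dp": [0, 0, 0.0], "turn": [0, 0, 0], "gripper": -1},
    {"dp": [0, 0, 0], "turn": [0, 0, 0], "gripper": -1},
    {"dp": [0, 0, 0], "turn": [0, 0, 0], "gripper": -1},
  ],
)

```text
time_s: 6.12
tcp_pos: [0.4183, -0.2277, 0.1098]
ee_rot: [2.325, 2.11, 0.0]
force: [0.2, -0.4, -0.9]
finger_gap: 0.0184
grip_force: 39.3
```

Run:
```python
from h import *
plan(.418,-.2271,.064,-.0985)
S=grab('side','4');T=grab('top','4');W=grab('wrist','4')
def c(f,x,y,w,h,k): return cv2.resize(f['color'][y:y+h,x:x+w,::-1],(w*k,h*k),interpolation=cv2.INTER_CUBIC)
cv2.imwrite('pics/p4.png',np.vstack([np.hstack([c(S,240,260,100,75,4),c(T,380,255,100,75,4)]),np.hstack([c(W,220,220,200,150,2),c(W,220,320,200,150,2)])]))
p=arm.sense()['tcp_pos']
for z in (-.057,): print('foot',p+[0,0,z],proj(S,p+[0,0,z]))
print('pocket',proj(S,np.array([.4179,-.2271,.032])))
```

```text
t 6.125 tcp [ 0.4183 -0.2277  0.1098] turn [0.001 0.001 0.002] dp [ 0.0006 -0.0004  0.0458] rows>= 1.0 j6 -0.65 F [ 0.2 -0.4 -0.9] gap 0.0184
foot [ 0.41787035 -0.22730471  0.05245763] [285.64884374 318.59846784]
pocket [286.03600031 324.98972086]
```

View pics/p4.png

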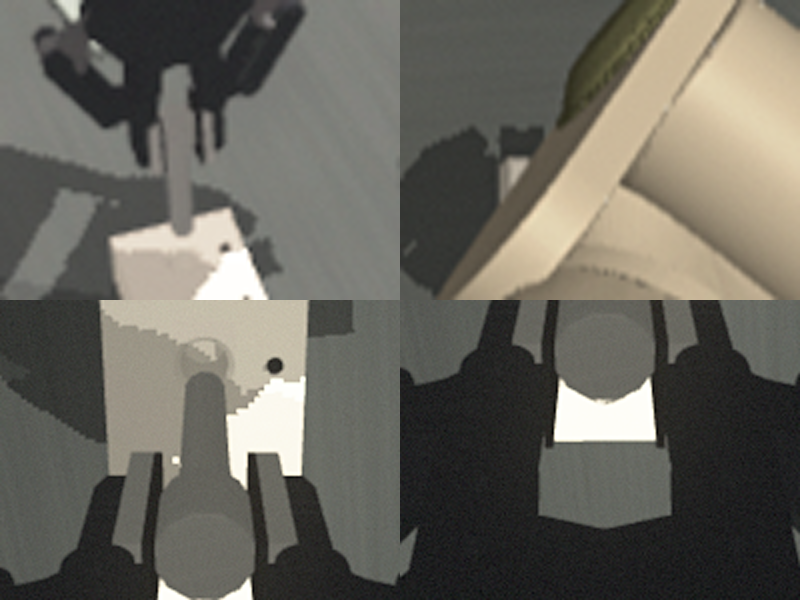

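The side view shows the foot at about (285,318), matching the prediction. The wrist view shows the shank in line with pocket 1. I'll lower it in steps.

>>> move_arm(
  rows=[
    {"dp": [0.0005, 0, 0.016], "turn": [0, 0, 0], "gripper": -1},
    {"dp": [0, 0, 0.006], "turn": [0, 0, 0], "gripper": -1},
    {"dp": [0, 0, 0.005], "turn": [0, 0, 0], "gripper": -1},
    {"dp": [0, 0, 0], "turn": [0, 0, 0], "gripper": -1},
  ],
)

```text
time_s: 6.78
tcp_pos: [0.4175, -0.2266, 0.0823]
ee_rot: [-2.326, -2.111, 0.0]
force: [-0.4, 0.6, -1.6]
finger_gap: 0.0186
grip_force: 39.3
```

>>> move_arm(
  rows=[
    {"dp": [0, 0, 0.007], "turn": [0, 0, 0], "gripper": -1},
    {"dp": [0, 0, 0.006], "turn": [0, 0, 0], "gripper": -1},
    {"dp": [0, 0, 0.004], "turn": [0, 0, 0], "gripper": -1},
    {"dp": [0, 0, 0.0015], "turn": [0, 0, 0], "gripper": -1},
    {"dp": [0, 0, 0], "turn": [0, 0, 0], "gripper": -1},
  ],
)

```text
time_s: 7.4
tcp_pos: [0.4176, -0.2266, 0.0638]
ee_rot: [2.326, 2.111, 0.0]
force: [-0.1, 0.3, -0.8]
finger_gap: 0.0188
grip_force: 39.4
```

>>> move_arm(
  rows=[
    {"dp": [0, 0, 0], "turn": [0, 0, 0], "gripper": -0.2},
    {"dp": [0, 0, 0], "turn": [0, 0, 0], "gripper": 0.6},
    {"dp": [0, 0, 0], "turn": [0, 0, 0], "gripper": 1},
    {"dp": [0, 0, -0.015], "turn": [0, 0, 0], "gripper": 1},
    {"dp": [0, 0, -0.03], "turn": [0, 0, 0], "gripper": 1},
    {"dp": [0, 0, -0.035], "turn": [0, 0, 0], "gripper": 1},
    {"dp": [0.0122, 0.0385, 0], "turn": [0, 0, 0], "gripper": 1},
    {"dp": [0.0122, 0.0385, 0], "turn": [0, 0, 0], "gripper": 1},
    {"dp": [0.0122, 0.0385, 0], "turn": [0, 0, 0], "gripper": 1},
    {"dp": [0.0122, 0.0385, 0.02], "turn": [0, 0, 0], "gripper": 1},
    {"dp": [0, 0, 0.02], "turn": [0, 0, 0], "gripper": 1},
    {"dp": [0, 0, 0], "turn": [0, 0, 0], "gripper": 1},
    {"dp": [0, 0, 0], "turn": [0, 0, 0], "gripper": 1},
  ],
)

```text
time_s: 9.02
tcp_pos: [0.5755, -0.1932, 0.1047]
ee_rot: [2.326, 2.11, 0.0]
force: [0.5, -0.3, -0.0]
finger_gap: 0.0851
grip_force: 0.0
```

Run:
```python
from h import *
S=grab('side','5');T=grab('top','5');W=grab('wrist','5')
plan(.5755,-.1936,.032,-.0985)
h=np.array([.4176,-.2266,.092])
print('long head pred',proj(S,h),proj(T,h),'short in wrist',proj(W,np.array([.5755,-.1936,.06])))
def c(f,x,y,w,h,k): return cv2.resize(f['color'][y:y+h,x:x+w,::-1],(w*k,h*k),interpolation=cv2.INTER_CUBIC)
cv2.imwrite('pics/p5.png',np.vstack([np.hstack([c(S,240,260,100,75,4),c(T,380,255,100,75,4)]),np.hstack([c(W,220,180,200,150,2),c(W,220,330,200,150,2)])]))
```

```text
t 9.175 tcp [ 0.5756 -0.1932  0.1049] turn [0.002 0.001 0.001] dp [-0.0004 -0.0001  0.0729] rows>= 2.0 j6 -0.42 F [ 0.3 -0.2 -0.6] gap 0.0857
long head pred [284.58235412 305.48079162] [424.83239119 308.11349823] short in wrist [320.95825173 276.09505075]
```

View pics/p5.png

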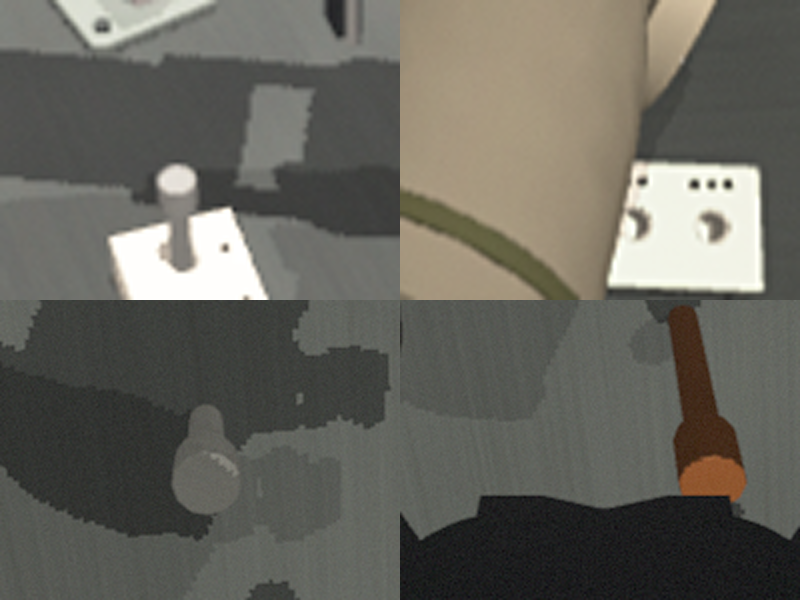

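The long pin stands home, with its head at (284,305) as predicted. The short pin is centred under the gripper at wrist (323,271). I'll grasp it.

>>> move_arm(
  rows=[
    {"dp": [0.0007, 0.0005, 0.026], "turn": [0, 0, 0], "gripper": 1},
    {"dp": [0, 0, 0.026], "turn": [0, 0, 0], "gripper": 1},
    {"dp": [0, 0, 0.021], "turn": [0, 0, 0], "gripper": 1},
    {"dp": [0, 0, 0], "turn": [0, 0, 0], "gripper": -0.3},
    {"dp": [0, 0, 0], "turn": [0, 0, 0], "gripper": -0.6},
    {"dp": [0, 0, 0], "turn": [0, 0, 0], "gripper": -1},
    {"dp": [0, 0, 0], "turn": [0, 0, 0], "gripper": -1},
    {"dp": [0, 0, 0], "turn": [0, 0, 0], "gripper": -1},
  ],
)

```text
time_s: 10.18
tcp_pos: [0.5764, -0.1924, 0.0318]
ee_rot: [2.325, 2.11, 0.001]
force: [-0.8, -0.2, 6.7]
finger_gap: 0.0188
grip_force: 38.9
```

```bash
python3 -c "
from h import *
plan(.4138,-.2689,.09,-.0985)"
```

```text
t 10.175 tcp [ 0.5764 -0.1924  0.0318] turn [0.001 0.001 0.002] dp [-0.0921 -0.1543 -0.0582] rows>= 3.0 j6 -0.42 F [-0.8 -0.2  6.7] gap 0.0188
```

>>> move_arm(
  rows=[
    {"dp": [0, 0, -0.03], "turn": [0, 0, 0], "gripper": -1},
    {"dp": [0, 0, -0.045], "turn": [0, 0, 0], "gripper": -1},
    {"dp": [0, 0, -0.035], "turn": [0, 0, 0], "gripper": -1},
    {"dp": [-0.0181, -0.0303, 0], "turn": [0, 0, 0], "gripper": -1},
    {"dp": [-0.024, -0.04, 0], "turn": [0, 0, 0], "gripper": -1},
    {"dp": [-0.024, -0.04, 0], "turn": [0, 0, 0], "gripper": -1},
    {"dp": [-0.018, -0.03, 0], "turn": [0, 0, 0], "gripper": -1},
    {"dp": [-0.008, -0.014, 0.015], "turn": [0, 0, 0], "gripper": -1},
    {"dp": [0, 0, 0.025], "turn": [0, 0, 0], "gripper": -1},
    {"dp": [0, 0, 0.012], "turn": [0, 0, 0], "gripper": -1},
    {"dp": [0, 0, 0], "turn": [0, 0, 0], "gripper": -1},
    {"dp": [0, 0, 0], "turn": [0, 0, 0], "gripper": -1},
  ],
)

```text
time_s: 11.68
tcp_pos: [0.414, -0.2691, 0.0894]
ee_rot: [2.325, 2.111, 0.0]
force: [-0.0, -0.4, -1.3]
finger_gap: 0.0186
grip_force: 39.2
```

Run:
```python
from h import *
S=grab('side','6')
plan(.4138,-.2689,.039,-.0985)
p=arm.sense()['tcp_pos']+[0,0,-.032]
print('foot',p,proj(S,p),'pocket',proj(S,np.array([.4138,-.2689,.032])))
def c(f,x,y,w,h,k): return cv2.resize(f['color'][y:y+h,x:x+w,::-1],(w*k,h*k),interpolation=cv2.INTER_CUBIC)
cv2.imwrite('pics/p6.png',c(S,240,270,100,75,6))
```

```text
t 11.725 tcp [ 0.414  -0.2691  0.0895] turn [0.001 0.001 0.002] dp [ 0.0002 -0.0002  0.0505] rows>= 1.0 j6 -0.72 F [-0.7 -0.6  0.1] gap 0.0185
foot [ 0.41401201 -0.26912543  0.05749986] [291.25263356 331.89280395] pocket [291.55896498 339.9303105 ]
```

View pics/p6.png

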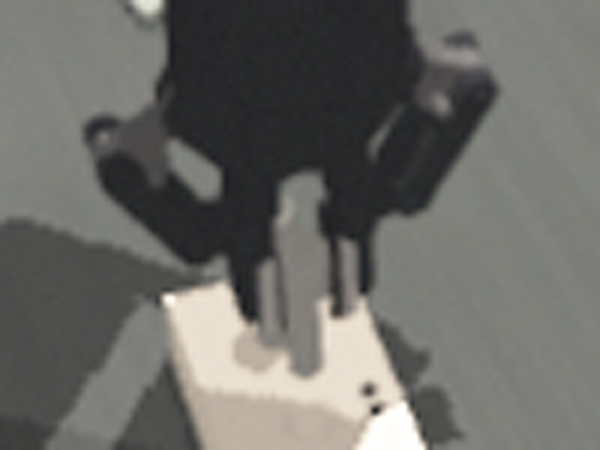

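Run:
```python
from h import *
S=load('side','6')
k=lambda x,y,z:((proj(S,np.array([x,y,z]))-[240,270])*6).round(0).tolist()
for z in (.0575,.0995,.1175): print('short',z,k(.414,-.2691,z))
for z in (.032,.05,.074,.092): print('long',z,k(.4176,-.2266,z))
for y in (.042,0): print('p',k(.4138+.0985*y,-.2689+y*.995,.032))
S5=load('side','5')
# colour along the long pin in both frames
for z in (.035,.04,.045,.05,.06,.07):
    q=proj(S,np.array([.4176,-.2266,z])).round().astype(int); print(z,q,S['color'][q[1],q[0]-3:q[0]+4].mean(1).round().tolist(),S5['color'][q[1],q[0]-3:q[0]+4].mean(1).round().tolist())
```

```text
short 0.0575 [307.0, 371.0]
short 0.0995 [303.0, 288.0]
short 0.1175 [301.0, 251.0]
long 0.032 [275.0, 329.0]
long 0.05 [273.0, 295.0]
long 0.074 [270.0, 249.0]
long 0.092 [267.0, 213.0]
p [276.0, 330.0]
p [309.0, 420.0]
0.035 [286 324] [116.0, 132.0, 134.0, 114.0, 88.0, 126.0, 126.0] [125.0, 126.0, 124.0, 125.0, 128.0, 162.0, 224.0]
0.04 [286 322] [90.0, 132.0, 127.0, 98.0, 93.0, 124.0, 127.0] [125.0, 125.0, 124.0, 122.0, 133.0, 214.0, 252.0]
0.045 [286 321] [95.0, 132.0, 126.0, 99.0, 97.0, 122.0, 127.0] [125.0, 126.0, 125.0, 125.0, 146.0, 231.0, 253.0]
0.05 [285 319] [52.0, 97.0, 132.0, 123.0, 94.0, 99.0, 124.0] [168.0, 124.0, 127.0, 127.0, 124.0, 177.0, 247.0]
0.06 [285 316] [59.0, 104.0, 133.0, 120.0, 90.0, 112.0, 126.0] [181.0, 126.0, 128.0, 126.0, 124.0, 193.0, 251.0]
0.07 [285 313] [41.0, 55.0, 89.0, 97.0, 89.0, 126.0, 125.0] [125.0, 128.0, 132.0, 130.0, 129.0, 121.0, 126.0]
```

>>> move_arm(
  rows=[
    {"dp": [0, 0, 0.018], "turn": [0, 0, 0], "gripper": -1},
    {"dp": [0, 0, 0.008], "turn": [0, 0, 0], "gripper": -1},
    {"dp": [0, 0, 0.006], "turn": [0, 0, 0], "gripper": -1},
    {"dp": [0, 0, 0.0], "turn": [0, 0, 0], "gripper": -1},
  ],
)

```text
time_s: 12.22
tcp_pos: [0.4136, -0.2689, 0.0568]
ee_rot: [-2.326, -2.111, 0.0]
force: [-0.8, -0.2, -0.1]
finger_gap: 0.0187
grip_force: 39.2
```

Inside the mouth with no contact, so I'll continue down.

>>> move_arm(
  rows=[
    {"dp": [0, 0, 0.007], "turn": [0, 0, 0], "gripper": -1},
    {"dp": [0, 0, 0.006], "turn": [0, 0, 0], "gripper": -1},
    {"dp": [0, 0, 0.005], "turn": [0, 0, 0], "gripper": -1},
    {"dp": [0, 0, 0], "turn": [0, 0, 0], "gripper": -1},
    {"dp": [0, 0, 0], "turn": [0, 0, 0], "gripper": -1},
  ],
)

```text
time_s: 12.85
tcp_pos: [0.4136, -0.269, 0.0388]
ee_rot: [2.326, 2.111, -0.0]
force: [-0.1, 0.7, 2.2]
finger_gap: 0.0187
grip_force: 39.4
```

>>> move_arm(
  rows=[
    {"dp": [0, 0, 0], "turn": [0, 0, 0], "gripper": -0.2},
    {"dp": [0, 0, 0], "turn": [0, 0, 0], "gripper": 0.6},
    {"dp": [0, 0, 0], "turn": [0, 0, 0], "gripper": 1},
    {"dp": [0, 0, -0.02], "turn": [0, 0, 0], "gripper": 1},
    {"dp": [0, 0, -0.04], "turn": [0, 0, 0], "gripper": 1},
    {"dp": [0, 0, -0.05], "turn": [0, 0, 0], "gripper": 1},
    {"dp": [0, 0, -0.05], "turn": [0, 0, 0], "gripper": 1},
    {"dp": [0, 0, -0.02], "turn": [0, 0, -0.182], "gripper": 1},
    {"dp": [0, 0, 0], "turn": [0, 0, -0.182], "gripper": 1},
    {"dp": [0, 0, 0], "turn": [0, 0, -0.182], "gripper": 1},
    {"dp": [0, 0, 0], "turn": [0, 0, -0.182], "gripper": 1},
    {"dp": [0, 0, 0], "turn": [0, 0, -0.182], "gripper": 1},
    {"dp": [0, 0, 0], "turn": [0, 0, -0.182], "gripper": 1},
    {"dp": [0, 0, 0], "turn": [0, 0, -0.182], "gripper": 1},
  ],
)

```text
time_s: 14.6
tcp_pos: [0.4135, -0.2689, 0.2187]
ee_rot: [-0.605, -3.082, -0.0]
force: [0.7, 0.2, -0.5]
finger_gap: 0.0854
grip_force: 0.0
```

>>> move_arm(
  rows=[
    {"dp": [0.024, 0.0495, 0], "turn": [0, 0, 0], "gripper": 1},
    {"dp": [0.024, 0.0495, 0], "turn": [0, 0, 0], "gripper": 1},
    {"dp": [0.024, 0.0495, 0], "turn": [0, 0, 0], "gripper": 1},
    {"dp": [0.024, 0.0495, 0], "turn": [0, 0, 0], "gripper": 1},
    {"dp": [0.024, 0.0495, 0], "turn": [0, 0, 0], "gripper": 1},
    {"dp": [0.024, 0.0495, 0], "turn": [0, 0, 0], "gripper": 1},
    {"dp": [0.024, 0.0495, 0], "turn": [0, 0, 0], "gripper": 1},
    {"dp": [0.024, 0.0495, 0], "turn": [0, 0, 0], "gripper": 1},
    {"dp": [0.024, 0.0495, 0], "turn": [0, 0, 0], "gripper": 1},
    {"dp": [0.024, 0.0495, 0], "turn": [0, 0, 0], "gripper": 1},
    {"dp": [0, 0, 0], "turn": [0, 0, 0], "gripper": 1},
    {"dp": [0, 0, 0], "turn": [0, 0, 0], "gripper": 1},
  ],
)

```text
time_s: 16.1
tcp_pos: [0.3817, 0.28, 0.2186]
ee_rot: [-0.614, -3.081, 0.001]
force: [-0.0, -0.7, 0.2]
finger_gap: 0.0855
grip_force: 0.0
```

Run:
```python
from h import *
W=grab('wrist','7');S=grab('side','7')
plan(.3827,.2799,.1,-.393+np.pi/2)
def c(f,x,y,w,h,k): return cv2.resize(f['color'][y:y+h,x:x+w,::-1],(w*k,h*k),interpolation=cv2.INTER_CUBIC)
im=np.zeros((600,800,3),np.uint8); im[:360,:480]=c(W,80,60,480,360,1)
im[:300,480:]=c(S,250,280,80,75,4); im[360:]=np.hstack([c(W,170,150,200,120,2),c(W,260,90,200,120,2)])
cv2.imwrite('pics/p7.png',im)
R=lambda l:(np.array([.3827,.2799,0])+Ro.from_euler('z',-.393).apply(l))
for l in [(.064,.03,.008),(.064,-.03,.008),(-.026,-.03,.008),(-.026,.03,.008),(.02,.007,.052),(.02,-.007,.052),(-.02,-.007,.052),(-.02,.007,.052)]: print(l,(proj(W,R(l))-[80,60]).round(1))
for h in [(.4176,-.2266,.092),(.4136,-.269,.067)]: print('head',(proj(S,np.array(h))-[250,280])*4+[480,0])
```

```text
t 16.2 tcp [0.3821 0.2793 0.2189] turn [-0.     0.    -0.002] dp [-0.0003  0.0008  0.1189] rows>= 2.0 j6 -0.8 F [0.2 0.4 0.7] gap 0.0855
(0.064, 0.03, 0.008) [269.9 207.4]
(0.064, -0.03, 0.008) [213.4 207.4]
(-0.026, -0.03, 0.008) [211.  122.5]
(-0.026, 0.03, 0.008) [272.2 122.5]
(0.02, 0.007, 0.052) [249.3 181.2]
(0.02, -0.007, 0.052) [233.8 181.2]
(-0.02, -0.007, 0.052) [233.5 137.6]
(-0.02, 0.007, 0.052) [249.6 137.6]
head [618.32941646 101.92316649]
head [643.48484285 195.36056367]
```

View pics/p7.png

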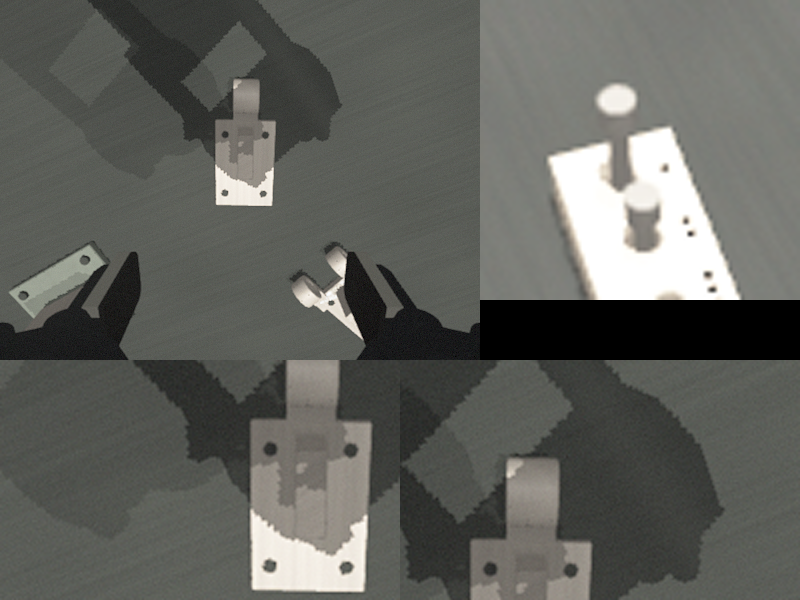

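Both pins are home: heads at (616,100) and (642,195), as predicted. The leaf is within about 1 mm of my estimate after the known 3 px wrist-camera bias, and it has a single knuckle at (246,98). I'll grasp its fin.

>>> move_arm(
  rows=[
    {"dp": [0, 0.001, 0.045], "turn": [0, 0, 0], "gripper": 1},
    {"dp": [0, 0, 0.045], "turn": [0, 0, 0], "gripper": 1},
    {"dp": [0, 0, 0.045], "turn": [0, 0, 0], "gripper": 1},
    {"dp": [0, 0, 0.04], "turn": [0, 0, 0], "gripper": 1},
    {"dp": [0, 0, 0.0255], "turn": [0, 0, 0], "gripper": 1},
    {"dp": [0, 0, 0], "turn": [0, 0, 0], "gripper": -0.2},
    {"dp": [0, 0, 0], "turn": [0, 0, 0], "gripper": -0.5},
    {"dp": [0, 0, 0], "turn": [0, 0, 0], "gripper": -0.8},
    {"dp": [0, 0, 0], "turn": [0, 0, 0], "gripper": -1},
    {"dp": [0, 0, 0], "turn": [0, 0, 0], "gripper": -1},
    {"dp": [0, 0, 0], "turn": [0, 0, 0], "gripper": -1},
  ],
  newtons=80,
)

```text
time_s: 17.58
tcp_pos: [0.3828, 0.2814, 0.0193]
ee_rot: [0.614, 3.079, 0.002]
force: [-0.2, -0.8, 7.0]
finger_gap: 0.0128
grip_force: 78.8
```

Run:
```python
from h import *
S=grab('side','8')
plan(.5681,.0424,.2,.1346+np.pi/2); print(arm.sense()['joint_positions'].round(2),arm.sense()['grip_force'])
# leaf shift vs the initial picture (side view, plate/knuckle patch)
a=cv2.cvtColor(load('side','0')['color'],cv2.COLOR_RGB2GRAY);b=cv2.cvtColor(S['color'],cv2.COLOR_RGB2GRAY)
for x,y,w,h in ((182,268-165+165-0,0,0),):pass
for (x,y,w,h) in ((181,196,16,20),(216,196,20,20)):
    r=cv2.matchTemplate(b[y-8:y+h+8,x-8:x+w+8],a[y:y+h,x:x+w],cv2.TM_CCOEFF_NORMED);print(r.max(),np.array(cv2.minMaxLoc(r)[3])-8)
```

```text
t 17.625 tcp [0.3828 0.2814 0.0193] turn [ 0.001  0.002 -0.528] dp [-0.1515 -0.2617 -0.1807] rows>= 5.0 j6 -0.79 F [-1.1 -0.7  6.6] gap 0.0129
[ 0.38  0.54  1.79 -0.    0.82 -0.79] 78.84408116340637
0.75255734 [0 2]
0.8655833 [0 0]
```

>>> move_arm(
  rows=[
    {"dp": [0, 0, -0.02], "turn": [0, 0, 0], "gripper": -1},
    {"dp": [0, 0, -0.04], "turn": [0, 0, 0], "gripper": -1},
    {"dp": [0, 0, -0.05], "turn": [0, 0, 0], "gripper": -1},
    {"dp": [0, 0, -0.045], "turn": [0, 0, 0], "gripper": -1},
    {"dp": [0, 0, -0.025], "turn": [0, 0, 0], "gripper": -1},
    {"dp": [0, 0, 0], "turn": [0, 0, -0.132], "gripper": -1},
    {"dp": [0, 0, 0], "turn": [0, 0, -0.132], "gripper": -1},
    {"dp": [0, 0, 0], "turn": [0, 0, -0.132], "gripper": -1},
    {"dp": [0, 0, 0], "turn": [0, 0, -0.132], "gripper": -1},
    {"dp": [-0.012, -0.021, 0], "turn": [0, 0, 0], "gripper": -1},
    {"dp": [-0.023, -0.04, 0], "turn": [0, 0, 0], "gripper": -1},
    {"dp": [-0.0265, -0.0457, 0], "turn": [0, 0, 0], "gripper": -1},
    {"dp": [-0.0265, -0.0457, 0], "turn": [0, 0, 0], "gripper": -1},
    {"dp": [-0.0265, -0.0457, 0], "turn": [0, 0, 0], "gripper": -1},
    {"dp": [-0.023, -0.04, 0], "turn": [0, 0, 0], "gripper": -1},
    {"dp": [-0.014, -0.0236, 0.01], "turn": [0, 0, 0], "gripper": -1},
    {"dp": [0, 0, 0.025], "turn": [0, 0, 0], "gripper": -1},
    {"dp": [0, 0, 0.015], "turn": [0, 0, 0], "gripper": -1},
    {"dp": [0, 0, 0], "turn": [0, 0, 0], "gripper": -1},
    {"dp": [0, 0, 0], "turn": [0, 0, 0], "gripper": -1},
  ],
)

```text
time_s: 20.12
tcp_pos: [0.5676, 0.0425, 0.1491]
ee_rot: [-0.212, 3.133, -0.0]
force: [0.6, -0.5, -2.3]
finger_gap: 0.0129
grip_force: 78.4
```

Run:
```python
from h import *
S=grab('side','9');W=grab('wrist','9');T=grab('top','9')
plan(.5681,.0424,.098,.1346+np.pi/2)
def c(f,x,y,w,h,k): 
    im=cv2.resize(f['color'][y:y+h,x:x+w,::-1],(w*k,h*k),interpolation=cv2.INTER_CUBIC)
    for i in range(0,w,10): cv2.line(im,(i*k,0),(i*k,6),(0,0,255),1)
    for i in range(0,h,10): cv2.line(im,(0,i*k),(6,i*k),(0,0,255),1)
    return im
im=np.vstack([np.hstack([c(S,235,170,100,75,4),c(T,260,200,100,75,4)]),np.hstack([c(W,220,160,200,150,2),c(W,220,310,200,150,2)])])
cv2.imwrite('pics/p9.png',im)
p=arm.sense()['tcp_pos']; M=Ro.from_euler('z',.1346)
kk=lambda f,l,ox,oy,k:((proj(f,np.array(l))-[ox,oy])*k).round(1).tolist()
O=p-[0,0,.0193]; J=np.array([.4779,.0302,0])
E=lambda l:O+M.apply(l); Q=lambda l:J+M.apply(l)
for n,P in (('leaf eye c',E((-.05,0,.016))),('leaf eye -y',E((-.05,-.012,.016))),('leaf corner64,-30',E((.064,-.03,.008))),('leaf 64,30',E((.064,.03,.008))),('leaf -26,-30',E((-.026,-.03,.008))),('knuckle top',E((-.05,0,.032))),
 ('jamb k- outer',Q((.041,-.035,.095))),('jamb k+ outer',Q((.041,.035,.095))),('jamb k- top in',Q((.041,-.017,.111))),('jamb k+ top in',Q((.041,.017,.111))),('jamb top',Q((.015,-.042,.11))),('jamb top',Q((.015,.042,.11)))):
    print(n,'S',kk(S,P,235,170,4),'T',kk(T,P,260,200,4),'W',kk(W,P,220,160,2))
```

```text
t 20.275 tcp [0.5677 0.0423 0.1491] turn [-0.     0.001  0.   ] dp [-0.0005  0.      0.0511] rows>= 1.0 j6 -1.84 F [ 0.1  0.8 -2.1] gap 0.0125
leaf eye c S [192.8, 128.6] T [133.2, 247.6] W [200.1, 84.3]
leaf eye -y S [202.6, 138.9] T [157.1, 243.1] W [141.7, 84.3]
leaf corner64,-30 S [382.1, 104.8] T [153.0, 24.5] W [88.5, 497.3]
leaf 64,30 S [330.4, 56.6] T [37.5, 45.6] W [313.2, 497.5]
leaf -26,-30 S [253.6, 152.4] T [184.7, 193.1] W [68.2, 180.7]
knuckle top S [191.6, 106.7] T [131.3, 241.6] W [199.6, 103.0]
jamb k- outer S [225.5, 226.4] T [204.6, 252.0] W [73.1, 45.7]
jamb k+ outer S [169.9, 165.6] T [72.4, 276.9] W [329.6, 45.9]
jamb k- top in S [209.7, 189.5] T [169.5, 253.0] W [133.6, 56.2]
jamb k+ top in S [182.5, 160.1] T [104.2, 265.2] W [268.6, 56.3]
jamb top S [191.8, 227.8] T [226.9, 293.5] W [27.1, -51.7]
jamb top S [125.7, 153.9] T [64.7, 324.2] W [375.0, -51.6]
```

View pics/p9.png

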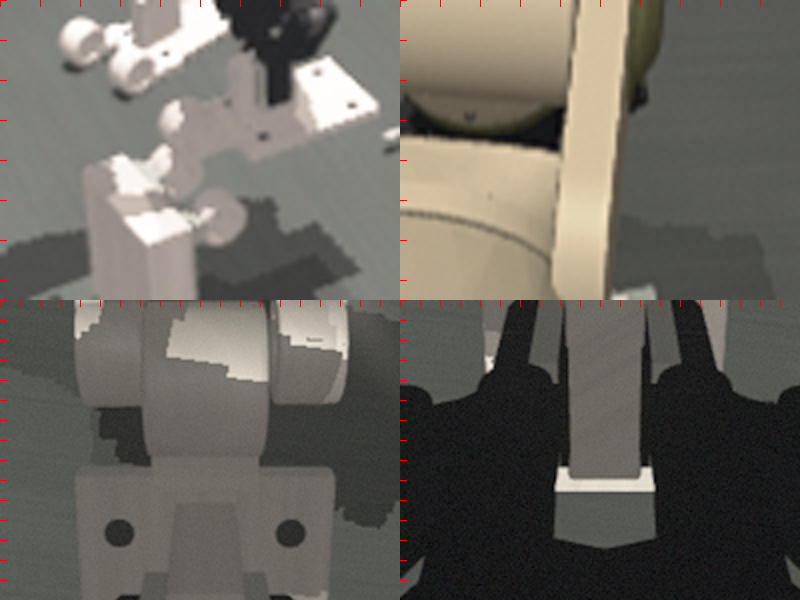

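The leaf hangs level over the gap. In the wrist view its knuckle spans crop x 142–269, and the jamb knuckles span 75–349. I'll compare these silhouettes with the model.

Run:
```python
from h import *
W=load('wrist','9'); p=arm.sense()['tcp_pos']; M=Ro.from_euler('z',.1346)
O=p-[0,0,.0193]; J=np.array([.4779,.0302,0]); a=np.linspace(0,2*np.pi,181)
def cyl(base,cx,cz,y0,y1):
    P=np.array([proj(W,base+M.apply((cx+.016*np.cos(t),y,cz+.016*np.sin(t)))) for t in a for y in (y0,y1)])
    return ((P.min(0)-[220,160])*2).round(1),((P.max(0)-[220,160])*2).round(1)
print('leaf',cyl(O,-.05,.016,-.012,.012)); print('k-',cyl(J,.041,.095,-.035,-.017)); print('k+',cyl(J,.041,.095,.017,.035))
for l in ((-.026,-.03,.008),(-.026,.03,.008)): print((proj(W,O+M.apply(l))-[220,160])*2)
g=cv2.cvtColor(W['color'],cv2.COLOR_RGB2GRAY).astype(int)
for v in (185,195,205): print(v,g[v,250:400:1].tolist())
```

```text
leaf (array([134.1,   4.6]), array([265.1, 162.2]))
k- (array([ 61.4, -14.7]), array([144. , 104.6]))
k+ (array([259.2, -14.6]), array([340.8, 104.7]))
[ 68.22258359 180.65294754]
[332.69760727 180.79538826]
185 [75, 76, 75, 79, 78, 78, 76, 98, 111, 112, 114, 113, 111, 112, 110, 114, 115, 112, 116, 117, 112, 118, 114, 114, 114, 116, 118, 118, 116, 119, 118, 116, 117, 114, 118, 118, 118, 119, 118, 118, 102, 103, 104, 107, 113, 110, 105, 108, 109, 107, 106, 105, 106, 156, 189, 184, 183, 186, 184, 181, 180, 182, 181, 182, 176, 181, 182, 183, 184, 184, 183, 182, 179, 179, 185, 185, 183, 183, 182, 184, 184, 184, 184, 183, 185, 186, 183, 185, 184, 181, 184, 179, 179, 181, 182, 181, 180, 180, 181, 178, 174, 170, 172, 153, 118, 98, 107, 118, 107, 99, 106, 114, 111, 118, 116, 117, 114, 113, 115, 116, 116, 118, 118, 115, 117, 115, 114, 117, 116, 115, 110, 108, 110, 110, 110, 108, 106, 114, 168, 197, 197, 214, 222, 177, 93, 63, 69, 72, 70, 67]
195 [75, 78, 73, 76, 74, 73, 74, 82, 98, 106, 103, 111, 107, 103, 100, 107, 104, 106, 108, 110, 107, 108, 106, 105, 111, 109, 106, 106, 110, 106, 108, 10
[... 607 characters left out ...]
 79, 79, 79, 71, 86, 101, 101, 104, 102, 105, 103, 102, 101, 103, 103, 105, 101, 102, 106, 99, 102, 104, 103, 101, 101, 103, 104, 102, 100, 105, 101, 104, 101, 104, 98, 95, 94, 103, 106, 109, 110, 109, 107, 109, 111, 109, 110, 109, 109, 109, 110, 114, 105, 109, 106, 112, 111, 112, 112, 112, 113, 113, 111, 112, 116, 114, 111, 111, 113, 112, 115, 112, 114, 112, 109, 114, 116, 118, 117, 113, 116, 116, 116, 117, 117, 116, 119, 119, 116, 115, 120, 118, 115, 117, 117, 117, 114, 111, 104, 83, 82, 95, 93, 97, 97, 100, 104, 103, 105, 104, 100, 102, 106, 101, 101, 103, 103, 102, 103, 103, 102, 99, 100, 105, 97, 103, 104, 104, 104, 101, 118, 129, 126, 128, 125, 129, 100, 61, 57, 54, 54, 60, 58, 61, 61]
```

Run:
```python
from h import *
W=load('wrist','9')
g=cv2.GaussianBlur(cv2.cvtColor(W['color'],cv2.COLOR_RGB2GRAY),(5,1),0).astype(int)
for u,a,b in ((265,198,222),(275,198,222),(375,198,222),(385,198,222),(322,230,252),(305,230,252),(265,236,254),(375,236,254)): print((u-220)*2,(a-160)*2,g[a:b,u].tolist())
```

```text
90 76 [106, 106, 103, 104, 105, 103, 103, 103, 102, 101, 99, 99, 99, 97, 95, 85, 82, 82, 83, 80, 80, 83, 82, 82]
110 76 [107, 105, 105, 105, 103, 104, 102, 102, 103, 101, 99, 99, 98, 98, 93, 73, 44, 45, 49, 49, 47, 47, 47, 50]
310 76 [103, 104, 105, 105, 104, 105, 105, 101, 102, 99, 101, 98, 97, 90, 70, 57, 57, 59, 58, 56, 59, 58, 59, 58]
330 76 [105, 103, 106, 107, 108, 110, 112, 116, 115, 123, 120, 119, 114, 89, 62, 58, 57, 56, 59, 57, 57, 60, 57, 58]
204 140 [100, 99, 99, 101, 99, 99, 96, 97, 101, 106, 106, 106, 107, 105, 107, 107, 108, 108, 109, 109, 111, 110]
170 140 [100, 99, 99, 96, 96, 97, 92, 95, 102, 106, 106, 107, 105, 106, 109, 109, 108, 107, 108, 109, 108, 110]
90 152 [85, 83, 84, 84, 82, 85, 89, 95, 97, 98, 99, 100, 104, 109, 107, 108, 105, 108]
310 152 [56, 57, 58, 55, 54, 55, 60, 80, 98, 94, 96, 94, 102, 104, 104, 106, 105, 106]
```

>>> move_arm(
  rows=[
    {"dp": [-0.0022, 0.0014, 0], "turn": [0, 0, 0], "gripper": -1},
    {"dp": [0, 0, 0.01], "turn": [0, 0, 0], "gripper": -1},
    {"dp": [0, 0, 0.01], "turn": [0, 0, 0], "gripper": -1},
    {"dp": [0, 0, 0.006], "turn": [0, 0, 0], "gripper": -1},
    {"dp": [0, 0, 0], "turn": [0, 0, 0], "gripper": -1},
  ],
)

```text
time_s: 20.9
tcp_pos: [0.5692, 0.0438, 0.1216]
ee_rot: [0.21, -3.133, -0.0]
force: [0.0, 0.9, -1.9]
finger_gap: 0.0132
grip_force: 78.4
```

>>> move_arm(
  rows=[
    {"dp": [0, 0, 0.007], "turn": [0, 0, 0], "gripper": -1},
    {"dp": [0, 0, 0.007], "turn": [0, 0, 0], "gripper": -1},
    {"dp": [0, 0, 0.006], "turn": [0, 0, 0], "gripper": -1},
    {"dp": [0, 0, 0.004], "turn": [0, 0, 0], "gripper": -1},
    {"dp": [0, 0, 0], "turn": [0, 0, 0], "gripper": -1},
    {"dp": [0, 0, 0], "turn": [0, 0, 0], "gripper": -1},
  ],
)

```text
time_s: 21.65
tcp_pos: [0.5695, 0.0438, 0.0985]
ee_rot: [-0.211, 3.134, -0.0]
force: [0.0, 0.9, -1.5]
finger_gap: 0.0127
grip_force: 78.4
```

Run:
```python
from h import *
W=grab('wrist','10');S=grab('side','10')
plan(.5702,.0438,.0983,.1346+np.pi/2)
p=arm.sense()['tcp_pos'];M=Ro.from_euler('z',.1346);J=np.array([.4779,.0302,0])
q=proj(W,J+M.apply((.057,0,.095))); print('pred front of jamb knuckles',q)
for y in (-.035,-.017,.017,.035): print(y,proj(W,J+M.apply((.041,y,.111))))
g=cv2.GaussianBlur(cv2.cvtColor(W['color'],cv2.COLOR_RGB2GRAY),(3,3),0).astype(int)
v0=int(q[1])
for u in (272,280,310,322,334,365,373): print('col',u,v0-12,g[v0-12:v0+14,u].tolist())
for v in (v0-30,v0-20,v0-12): print('row',v,g[v,250:400].tolist())
```

```text
t 21.75 tcp [0.5696 0.0438 0.0986] turn [-0.     0.001 -0.   ] dp [-0.0006 -0.0001  0.0003] rows>= 1.0 j6 -1.84 F [ 0.1  0.6 -1.7] gap 0.0127
pred front of jamb knuckles [317.66610237 235.55192836]
-0.035 [221.83825252 207.24415078]
-0.017 [270.76601079 207.23425535]
0.017 [363.1982738  207.21556131]
0.035 [412.13997181 207.20566306]
col 272 223 [103, 103, 103, 102, 101, 101, 100, 100, 100, 98, 98, 98, 97, 96, 93, 75, 52, 45, 49, 61, 80, 95, 97, 96, 97, 100]
col 280 223 [92, 91, 93, 94, 93, 93, 94, 95, 96, 96, 96, 96, 96, 93, 79, 59, 48, 46, 49, 61, 79, 93, 96, 96, 98, 101]
col 310 223 [101, 100, 100, 100, 100, 100, 100, 98, 97, 98, 97, 96, 96, 96, 97, 100, 104, 104, 104, 104, 105, 106, 105, 106, 107, 108]
col 322 223 [102, 102, 102, 102, 102, 100, 99, 99, 99, 99, 100, 98, 97, 97, 97, 99, 103, 105, 104, 104, 104, 106, 106, 106, 107, 106]
col 334 223 [104, 105, 104, 102, 102, 102, 102, 101, 100, 101, 99, 99, 98, 97, 98, 101, 104, 105, 105, 105, 105, 105, 105, 106, 107, 107]
col 365 223 [94, 94, 94, 95, 95, 94, 93, 93, 92, 91, 89, 85, 75, 64, 58, 58, 59, 59, 59, 65, 81, 94, 97, 95, 96,
[... 1627 characters left out ...]
03, 102, 103, 104, 103, 103, 103, 103, 103, 102, 101, 102, 102, 102, 102, 104, 104, 103, 102, 103, 103, 103, 103, 102, 101, 101, 98, 94, 92, 93, 93, 94, 92, 77, 57, 48, 47, 46, 51, 68, 89, 98, 99, 98, 98, 101, 101, 100, 100, 101, 101, 100, 100, 100, 99, 100, 101, 101, 101, 102, 102, 101, 100, 100, 100, 100, 101, 102, 102, 102, 102, 102, 102, 102, 102, 101, 102, 103, 104, 104, 104, 104, 104, 105, 105, 105, 104, 104, 104, 104, 104, 105, 104, 104, 104, 105, 105, 104, 104, 104, 98, 79, 59, 52, 53, 55, 55, 55, 54, 58, 74, 90, 95, 94, 93, 94, 95, 98, 101, 101, 101, 102, 102, 102, 103, 105, 104, 103, 104, 105, 104, 104, 104, 104, 104, 104, 104, 104, 104, 104, 104, 105, 105, 104, 103, 103, 103, 104]
```

Straight above the gap, the leaf knuckle is centred to about 0.3 mm, and its front edge (row 238) matches the jamb knuckles (row about 237.4). There is no contact force and the height is right, so I'll hand the job in.

```bash
python3 -c "
from cell import arm
s=arm.sense();print(s['time_s'],s['tcp_pos'],s['force'],s['grip_force']);print(arm.finish_job())"
```

```text
21.75 [0.56955279 0.04377242 0.09855445] [ 0.10920437  0.601882   -1.68699968] 78.37937951087952
the job is handed in; nothing more can be done
None
```

I've handed the job in at 21.75 s: the long pin is down in pocket 1, the short pin is down in pocket 2, and pocket 3 is empty. The single-knuckle leaf is held level in the jamb gap, its bore within about 0.5 mm of the jamb's by the wrist camera and touching nothing; the verdict wasn't shown.

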